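# Load the bonding press with one more slotted mass

## Task

A stone is being cemented in its mount under the dead-weight press on the bench, and the load is still lifted clear of it. Take the large loose brass slotted mass, slide it sideways onto the press's stem above the two masses already there, with its slot turned away from both of theirs (about a third of a turn from each), and lower it so that it nests down fully on the mass beneath. Push only lightly against the stem and the stack, with less than 10 N; then press the lever down gently to its stop so that the load comes down on the work, let go, and leave everything else on the bench where it lies.

Things in the scene. Friction and masses are not known exactly. Their poses are not given: they have to be found in the camera images.
- slot_mass: large loose brass slotted mass, 0.2 kg, flat on the bench: disc 50 mm across, 12 mm thick, two parallel flats 46 mm apart and 20 mm long to grip it by. On top a round spigot 26 mm wide, 3 mm high (15 mm in all); underneath a round recess 29 mm wide, 3.5 mm deep. Origin: centre of the underside; z up; x runs from the centre out through the slot's mouth; the flats face +y and -y
- slot_mouth (a point): centre of the open mouth of that mass's slot, at its rim, 25 mm from its origin along its x, 6 mm up. The slot goes through the full height, is 10.4 mm wide with parallel sides, and ends flat 5.2 mm past the centre: with the 8 mm stem centred, 1.2 mm are free on each side and at the slot's end
- press: dead-weight bonding press, fixed on the bench: grey base 128 x 92 mm, column at the rear, guide head 92 mm high in which the round plunger runs. Origin: on the bench under the plunger's axis; z up; x points from the lever's ball to the column. Nothing stands higher than the load pan round the stem, so the stem is free from every side
- plunger: the press's plunger. Origin: on its axis, level with the top of the steel load pan (56 mm wide) that it carries, 116 mm above the bench while lifted. z up. Two brass masses like the loose one sit on the pan and cannot be lifted off; their slots face 120 degrees left and 120 degrees right of this frame's x, so a third slot facing along x is a third of a turn from both. It does not turn by itself
- seat (a point): point on the plunger's axis 24 mm above the pan's top, where the upper mass's top face lies: the origin of the loose mass comes to this height when fully home. The upper mass's spigot (26 mm wide) ends 3 mm higher; a mass that only rests on the spigot stands 3 mm too high
- stem_head (a point): point on the plunger's axis 63 mm above the pan's top, level with the top of the stem's dark head (17 mm wide, 11 mm high; stem below it 8 mm thick). The real stem, with pan and masses, is NOT on the axis: it sits on a stiff cross-slide plate, set for each job up to 10 mm off along the plunger's x and up to 12 mm off along its y, unmeasured; find it by touch. It does not shift below 40 N
- lever (a joint): angle of the press's lifting lever: 0 = up, load lifted (start); 0.24 = down on its stop, load lowered by 12.5 mm. It is stiff (about 8 N at the ball) and stays where it is left
- lever_ball (a point): centre of the black ball, 22 mm wide, at the lever's front end, 165 mm from the pivot; it starts 78 mm above the bench and goes down 39 mm, nearly straight. Press it from above with closed fingertips
- small_mass: small loose steel slotted mass, 34 mm wide, 8 mm thick, not needed; origin at the centre of its underside
- matchbox: red matchbox, 36 x 52 x 14 mm, bystander; origin at the centre of its underside
- loupe: black eye loupe, 37 mm wide, 26 mm high, bystander; origin at the centre of its underside
Things that resemble listed ones, but are neither listed nor needed, are in the scene too. Several things look just like the slot_mass: the one meant starts farthest to the robot's left.

How it is judged:
By the outcome, as a careful person would: the job done as asked, in the order asked, and still so for the second after the job is handed in, with the robot touching nothing.
It also fails if it takes over 64 s, if anything falls off the work surface, if the arm or the gripper's body presses on something with over 40 N, if the wrist force passes 120 N, or if a joint passes its speed limit or range.

## Robot

A 6-joint arm with a two-finger parallel gripper is mounted at the origin on a cart in front of the work surface, level with it; the furniture and walls round the work are solid. World frame = base frame: x ahead of the robot, y to its left, z up, the work surface at z = 0. Lengths are in m, angles in rad, forces in N, time in s.
With the tool pointing down it reaches from about 0.35 to 0.85 m from the base axis. Payload 8.1 kg.
Tool frame: the origin (TCP) lies midway between the tips of the shut fingers; the grasp point (between the pads) lies 19 mm behind it (pinch_z is the distance from the TCP to the grasp point, in m); z points along the fingers, y is the line along which they close (so a half turn about z gives the same grasp; the last joint's range is limited). The gripper opens to 93 mm and grips with 3 to 60 N. Pads are 15 mm wide; open, the fingers measure 128 mm over their backs; the gripper's body (75 mm by 188 mm) begins 65 mm behind the grasp point.
Start: joints at [1.068, 0.13, 1.488, -0, 1.523, -0.085], TCP at [0.243, 0.548, 0.219] pointing down, gripper open.
Joint ranges: [-2.96, 2.96], [-0.89, 2.26], [0.02, 2.5], [-1.34, 4.48], [0, 2.73], [-2.66, 2.66]. Speed limits (rad/s): [2.39, 2.39, 2.79, 3.14, 3.14, 3.14].

## Interface

Orientations are given as a unit quaternion [x, y, z, w].
In Python, from bench import * gives the robot as it stands.
- The arm moves only by the shell command python3 -m crank 'ROWS'. ROWS is JSON, a list of rows, each an object of numbers: "dx", "dy", "dz": the shift along the tool's x, y, z in units of 50 mm (1.0 is 50 mm); "twist": the turn about the tool's z in units of 6 degrees (1.0 is 6 degrees); "fingers": the finger opening in mm, from 0 to 93. A call has 1 to 8 rows; each row shifts and turns the commanded pose from where the row before left it, along the tool's axes as they then stand; what a row does not reach is not made up. A row lasts 1/10 s, in which the tool goes at most 50 mm and 8.59 degrees, less where a joint would pass 70% of its speed; a pose out of reach is approached as far as the arm can. A call is refused whole if a number of a shift passes 1 or a number of a turn 1, either way. A call with a gripper value outside its range is refused whole. The fingers move at their own pace and stop on an object; the grip force is fixed at half the most. Time passes only in rows, so rows that do not move let the fingers close. It gives the time, the measured TCP pose, the force, the opening and the grip force at its end, in the units of the state.
- state(): the state, without advancing time (a new reading comes with each control period).
- capture(name): name is "scene" or "side" or "wrist"; returns the picture (420x560x3 uint8, red, green, blue); there is no depth.
- camera_model(name): a dict with "vertical_fov" (degrees; the focal length in pixels is half the picture's height over the tangent of half this angle, whatever the lens; pixels are square), "cx", "cy" (the principal point, pixels), "cam_to_world" (4x4, takes a point from camera to world coordinates). Camera axes: x right, y down, z forward; pixel columns grow to the right and rows downward; lengths in m; the calibration is good to about 2 mm. A picture is of the moment at which its call begins: read the wrist's pose just before it. camera_model takes no time and is no camera call; for the wrist camera it gives the pose at the moment of the call.
- close_job(): hands the job in; it is judged then, once.
The state is a dict: "time": time; "q": joint angles; "joint_vel": joint speeds; "effort": joint torques, N m; "ee_pos": TCP position; "tcp_rot": TCP orientation; "force": force on the tool from outside, world axes, zero at the start; "moment": the same for the moment, N m; "width": finger opening in m; "grip_force": force on a finger pad.
Only numpy, scipy, OpenCV 4.12 (cv2) and the standard library are available. Lean on these libraries where they do the work, as an engineer would, in place of code of your own. Each camera call takes 0.05 s, during which the arm holds its last target. There are 200 camera calls.

## Working session

There is one attempt and no reset: what is moved stays moved. The work goes in short steps, Python scripts to look and compute and a shell command to move; the robot and the scene stay as the last step left them, time stands still between calls to the robot, and variables do not carry over. Pictures are saved under pics/ and viewed, at most 10 in all, crops included, and the job is handed in when it is done.

```bash
mkdir -p pics; ls
python3 - <<'E'
from bench import *
import cv2,numpy as np,json
s=state();print(s)
for n in("scene","side"):
    im=capture(n);cv2.imwrite(f"pics/{n}0.png",im[:,:,::-1]);m=camera_model(n);print(n,m)
a=cv2.imread("pics/scene0.png");b=cv2.imread("pics/side0.png")
w=capture("wrist");print(camera_model("wrist"));cv2.imwrite("pics/wrist0.png",w[:,:,::-1])
E
```

```text
pics
{'time': 0.0, 'q': array([ 1.06761316e+00,  1.31183762e-01,  1.48932239e+00,  9.11442752e-06,
        1.52298587e+00, -8.54340205e-02]), 'joint_vel': array([-0.00097448,  0.00144323, -0.00240172,  0.00097118, -0.00102903,
        0.00066418]), 'effort': array([-6.99104203e-04, -5.59832740e+01, -4.91770506e+01,  7.67405285e-02,
        3.51302465e-02, -1.66872969e-04]), 'ee_pos': array([0.24313241, 0.54788674, 0.21755028]), 'tcp_rot': array([ 2.07359191e-01,  9.78264414e-01, -9.07528842e-04, -2.79838400e-04]), 'force': array([-0.06281442, -0.25932844, -0.22595677]), 'moment': array([ 0.01657085, -0.02094211,  0.00915844]), 'grip_force': 0.0, 'width': 0.09292253712780575}
scene {'vertical_fov': 56.99676426332935, 'cx': 280.12948529885296, 'cy': 217.2864945267745, 'cam_to_world': array([[ 0.85943346, -0.33501598,  0.38618443,  0.15128382],
       [-0.51122496, -0.55604392,  0.65533518, -0.80323664],
       [-0.00481225, -0.7606441 , -0.64915129,  0.78914523],
       [ 0.        ,  0.        ,  0.        ,  1.        ]])}
side {'vertical_fov': 44.52192891034041, 'cx': 275.04787616064175, 'cy': 216.56371099707744, 'cam_to_world': array([[-0.84145443, -0.32547484,  0.43130102, -0.04711244],
       [-0.54026204,  0.51928075, -0.66216647,  0.8551803 ],
       [-0.00844779, -0.79019848, -0.61279279,  1.03269865],
       [ 0.        ,  0.        ,  0.        ,  1.        ]])}
{'vertical_fov': 69.23276695168758, 'cx': 282.3981703931693, 'cy': 203.62863450001802, 'cam_to_world': array([[ 0.40483786,  0.88409373,  0.23341932,  0.17933823],
       [ 0.91438731, -0.3910156 , -0.10489346,  0.57709289],
       [-0.00146505,  0.25590051, -0.96670201,  0.38366572],
       [ 0.        ,  0.        ,  0.        ,  1.        ]])}
```

View pics/scene0.png

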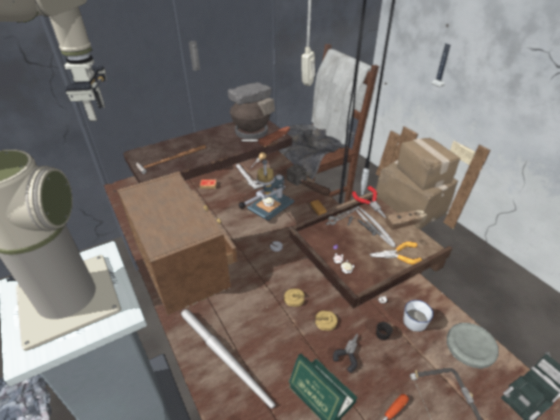

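View pics/side0.png

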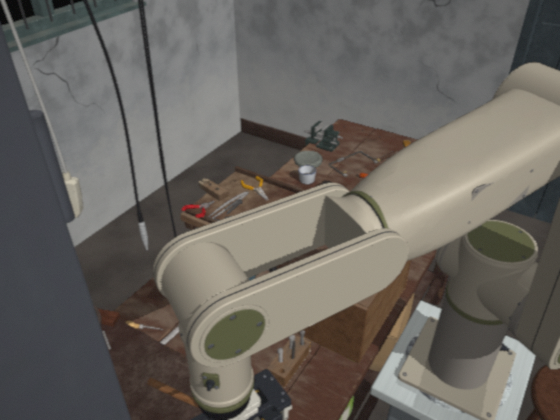

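The scene view shows two brass discs at about (294,297) and (326,321), the press near (268,195) and a tall box at (175,240). The arm blocks most of the side view. Next I'll enlarge the work region and look through the wrist camera.

```bash
cat > h.py <<'E'
import numpy as np,cv2
from bench import *
def ray(m,u,v):
    f=210/np.tan(np.radians(m["vertical_fov"]/2));T=np.array(m["cam_to_world"])
    return T[:3,3],T[:3,:3]@np.array([(u-m["cx"])/f,(v-m["cy"])/f,1])
def onz(m,u,v,z):
    o,d=ray(m,u,v);return o+d*(z-o[2])/d[2]
def proj(m,p):
    f=210/np.tan(np.radians(m["vertical_fov"]/2));T=np.array(m["cam_to_world"])
    c=T[:3,:3].T@(np.array(p)-T[:3,3]);return c[0]/c[2]*f+m["cx"],c[1]/c[2]*f+m["cy"]
E
python3 - <<'E'
from h import *
m=camera_model("scene")
for n,u,v,z in[("d1",294,297,.013),("d2",326,321,.013),("small",277,246,.008),("sm2",383,299,.008),("pressbase",268,205,.02),("brass",265,170,.14),("lball?",262,156,.08),("box",125,188,0.1),("box",230,290,0),("matchbox",208,183,.014),("loupe",384,330,.02)]: print(n,onz(m,u,v,z).round(3))
a=cv2.imread("pics/scene0.png")[140:340,180:400];w=cv2.imread("pics/wrist0.png")
a=cv2.resize(a,None,fx=2.7,fy=2.7,interpolation=3);cv2.imwrite("pics/crop0.png",a)
E
```

```text
d1 [ 0.486 -0.3    0.013]
d2 [ 0.513 -0.398  0.013]
small [ 0.544 -0.119  0.008]
sm2 [ 0.675 -0.416  0.008]
pressbase [0.607 0.045 0.02 ]
brass [0.611 0.065 0.14 ]
lball? [0.687 0.227 0.08 ]
box [0.229 0.252 0.1  ]
box [ 0.362 -0.188  0.   ]
matchbox [0.492 0.264 0.014]
loupe [ 0.609 -0.489  0.02 ]
```

View pics/crop0.png

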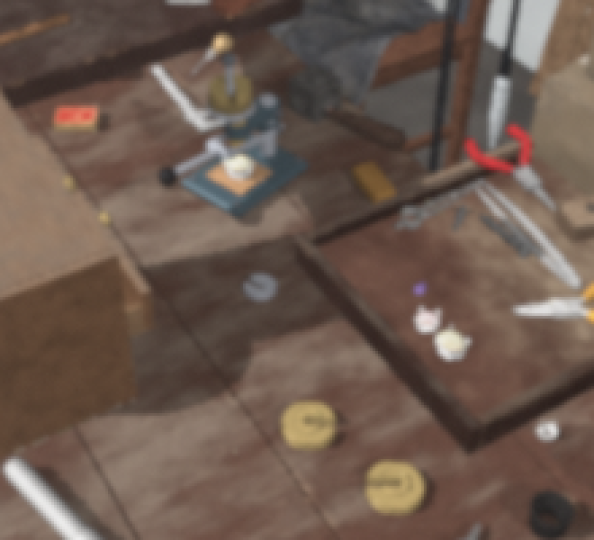

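View pics/wrist0.png

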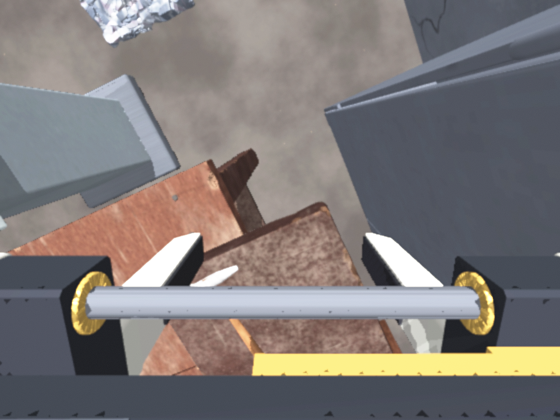

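Candidates for the slot_mass: brass disc A at (294,297), near (0.49,-0.30), and brass disc B at (326,321), near (0.51,-0.40). The brass masses on the press are fixed, and the steel disc at (277,246) is the small_mass. A is farther left, but the box could be hiding another one. The wrist view shows only floor and furniture. Next: triangulate the hanging cords, then move and look behind the box.

```bash
python3 - <<'E'
from h import *
A=camera_model("scene");B=camera_model("side")
def tri(p,q):
    o1,d1=ray(A,*p);o2,d2=ray(B,*q)
    s=np.linalg.lstsq(np.c_[d1,-d2],o2-o1,rcond=None)[0]
    x,y=o1+s[0]*d1,o2+s[1]*d2;return ((x+y)/2).round(3),np.linalg.norm(x-y).round(3)
print("plug",tri((365,187),(143,245)),"pendant",tri((307,80),(72,212)))
print("2ndcord",tri((348,190),(172,235)),tri((343,210),(172,235)))
print("box near bottom",onz(A,165,308,0),"top",[ (z,onz(A,165,262,z).round(3)) for z in(.1,.13,.16)],onz(A,228,240,.14),onz(A,180,175,.14))
E
python3 -m crank '[{"dx":-0.85,"dy":-0.3,"dz":-0.2},{"dx":-0.85,"dy":-0.3,"dz":-0.2},{"dx":-0.85,"dy":-0.3,"dz":-0.2},{"dx":-0.85,"dy":-0.3,"dz":-0.2},{"dx":-0.85,"dy":-0.3,"dz":-0.2},{"dx":-0.85,"dy":-0.3,"dz":-0.2},{"dx":-0.85,"dy":-0.3,"dz":-0.2},{"dx":-0.4,"dy":-0.2,"dz":-0.2}]'
python3 - <<'E'
from h import *
a=capture("wrist");b=capture("side")
c=np.hstack([a,b])[:,:,::-1];cv2.imwrite("pics/w1.png",cv2.resize(c,(800,300),interpolation=3))
cv2.imwrite("pics/w1a.png",a[:,:,::-1]);cv2.imwrite("pics/s1.png",b[:,:,::-1]);np.savez("pics/w1cam.npz",**camera_model("wrist"))
E
```

```text
plug (array([ 1.004,  0.032, -0.054]), np.float64(0.007)) pendant (array([0.908, 0.291, 0.282]), np.float64(0.002))
2ndcord (array([ 0.895, -0.004,  0.003]), np.float64(0.008)) (array([ 0.89 , -0.022, -0.038]), np.float64(0.071))
box near bottom [ 0.20077251 -0.15643812  0.        ] top [(0.1, array([ 0.237, -0.107,  0.1  ])), (0.13, array([ 0.233, -0.137,  0.13 ])), (0.16, array([ 0.23 , -0.168,  0.16 ]))] [ 0.38604677 -0.15557782  0.14      ] [0.38155177 0.17202291 0.14      ]schema error: expected keys dx, dy, dz, twist, fingers
```

View pics/w1.png

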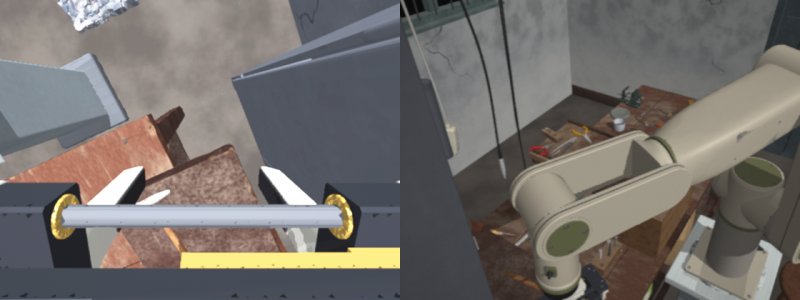

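The move was refused because every row needs all five keys. The picture shows nothing new. Resending with full keys.

```bash
python3 -m crank '[{"dx":-0.85,"dy":-0.3,"dz":-0.2,"twist":0,"fingers":93},{"dx":-0.85,"dy":-0.3,"dz":-0.2,"twist":0,"fingers":93},{"dx":-0.85,"dy":-0.3,"dz":-0.2,"twist":0,"fingers":93},{"dx":-0.85,"dy":-0.3,"dz":-0.2,"twist":0,"fingers":93},{"dx":-0.85,"dy":-0.3,"dz":-0.2,"twist":0,"fingers":93},{"dx":-0.85,"dy":-0.3,"dz":-0.2,"twist":0,"fingers":93},{"dx":-0.85,"dy":-0.3,"dz":-0.2,"twist":0,"fingers":93},{"dx":-0.4,"dy":-0.2,"dz":-0.2,"twist":0,"fingers":93}]'
python3 - <<'E'
from h import *
import pickle
d={}
for n in("wrist","side","scene"):
    m=camera_model(n);a=capture(n);d[n]=m;cv2.imwrite(f"pics/{n}1.png",a[:,:,::-1])
pickle.dump(d,open("cam1.pkl","wb"))
# brass blobs
for n in d:
    a=cv2.imread(f"pics/{n}1.png");h=cv2.cvtColor(a,cv2.COLOR_BGR2HSV)
    k=cv2.inRange(h,(18,90,80),(32,255,255));N,L,S,C=cv2.connectedComponentsWithStats(k)
    print(n,[(S[i][:5].tolist(),onz(d[n],*C[i],.013)[:2].round(3).tolist()) for i in range(1,N) if S[i][4]>40])
a=np.hstack([cv2.imread("pics/wrist1.png"),cv2.imread("pics/side1.png")]);cv2.imwrite("pics/v2.png",cv2.resize(a,(800,300),interpolation=3))
E
```

```text
time: 1.05
ee_pos: [0.4892, 0.3116, 0.2987]
tcp_rot: [0.209, 0.978, -0.0, 0.0]
force: [-0.8, 0.3, -0.1]
width: 0.0926
grip_force: 0.0
wrist [([78, 164, 12, 16, 59], [0.371, 0.04]), ([41, 167, 41, 27, 283], [0.368, -0.001]), ([3, 191, 44, 16, 159], [0.367, -0.063]), ([7, 208, 13, 8, 60], [0.376, -0.096]), ([6, 227, 17, 14, 96], [0.408, -0.113]), ([454, 271, 41, 64, 1198], [0.826, 0.521]), ([70, 272, 42, 63, 1150], [0.559, -0.079]), ([143, 333, 23, 35, 220], [0.687, -0.019]), ([252, 346, 308, 30, 7400], [0.899, 0.386]), ([162, 367, 16, 8, 88], [0.737, -0.02])]
side [([431, 159, 19, 15, 226], [0.318, -0.825]), ([255, 176, 9, 11, 50], [0.831, -0.394]), ([241, 180, 12, 10, 56], [0.854, -0.342]), ([330, 205, 16, 12, 140], [0.516, -0.386]), ([324, 223, 16, 13, 158], [0.486, -0.289]), ([168, 237, 36, 17, 143], [0.827, 0.018]), ([229, 240, 14, 18, 154], [0.685, -0.051])]
scene [([257, 168, 16, 13, 136], [0.687, 0.21]), ([397, 242, 20, 9, 92], [0.859, -0.31]), ([398, 255, 23, 9, 106], [0.823, -0.353]), ([284, 289, 21, 18, 300], [0.486, -0.3]), ([315, 311, 23, 19, 350], [0.514, -0.396])]
```

View pics/wrist1.png

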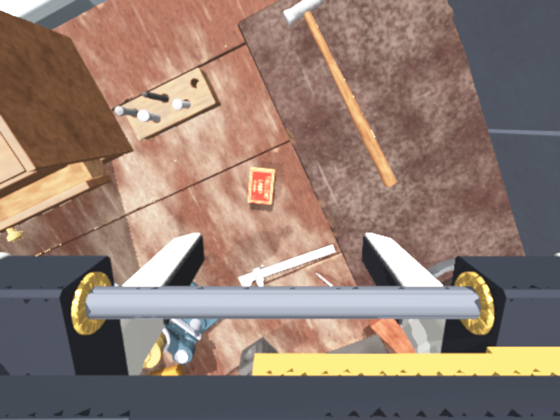

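The wrist view shows the matchbox at (261,186) and the press at the lower left (185,335), and no brass disc on the left side. So the slot_mass is disc A at (0.486,-0.295). Next, an enlarged look at the press in the scene and side views.

Run:
```python
from h import *
a=cv2.imread("pics/scene1.png")[130:230,220:320];b=cv2.imread("pics/side1.png")[200:300,190:290]
f=lambda x:cv2.resize(x,(400,400),interpolation=3)
a2=cv2.imread("pics/scene1.png")[280:320,270:310];b2=cv2.imread("pics/side1.png")[205:245,312:352]
g=lambda x:cv2.resize(x,(200,200),interpolation=3)
o=np.zeros((600,800,3),np.uint8);o[:400,:400]=f(a);o[:400,400:]=f(b);o[400:,:200]=g(a2);o[400:,400:600]=g(b2)
cv2.imwrite("pics/v3.png",o)
```

```text
(no output)
```

View pics/v3.png

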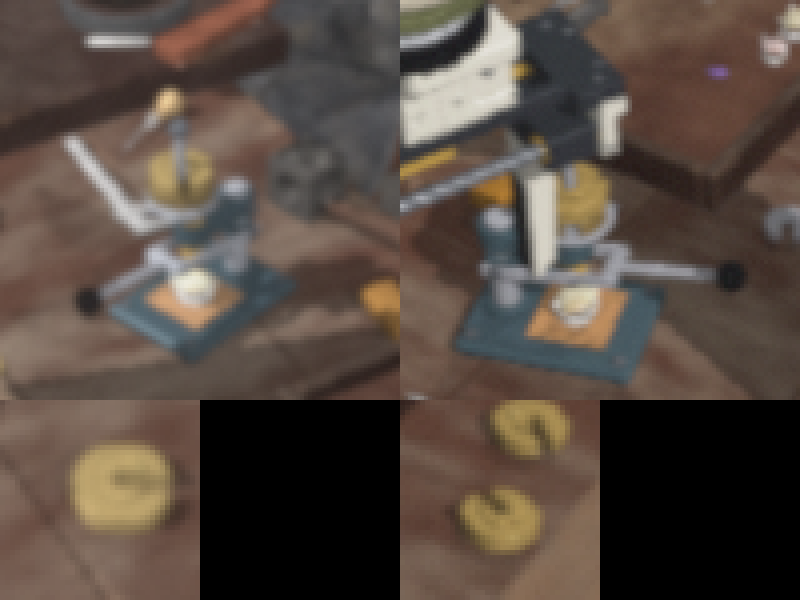

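Run:
```python
from h import *
A=camera_model("scene");B=camera_model("side")
def tri(p,q):
    o1,d1=ray(A,*p);o2,d2=ray(B,*q)
    s=np.linalg.lstsq(np.c_[d1,-d2],o2-o1,rcond=None)[0]
    x,y=o1+s[0]*d1,o2+s[1]*d2;return ((x+y)/2).round(4),np.linalg.norm(x-y).round(3)
b=tri((242.3,205),(273,268.8));c=tri((279,177),(213.8,254.5));print("ball",b,"col",c)
d=(c[0]-b[0])[:2];print("yaw",np.degrees(np.arctan2(d[1],d[0])))
for n,m,P in(("sc",A,[(247.5,207),(267.5,219.3),(293,201.3)]),("si",B,[(205,286),(247.5,295),(255,272.5)])):
    p=[onz(m,*x,.012)[:2] for x in P]
    for i in(0,1): e=p[i+1]-p[i];print(n,p[i].round(3),p[i+1].round(3),np.linalg.norm(e).round(3),np.degrees(np.arctan2(e[1],e[0])).round(1))
print("stem/head scene at z .179/.14",onz(A,264.5,160.5,.179),onz(A,265,176,.14))
for m,c0,c1 in((A,(294,297.4),(300,297.2)),(B,(332,229),(330,225))):
    e=onz(m,*c1,.015)-onz(m,*c0,.015);print("slot",onz(m,*c0,.012),np.degrees(np.arctan2(e[1],e[0])))
```

```text
ball (array([0.5064, 0.0191, 0.0784]), np.float64(0.001)) col (array([0.664 , 0.0711, 0.0925]), np.float64(0.002))
yaw 18.260267109533416
sc [0.55  0.079] [ 0.575 -0.007] 0.089 -73.5
sc [ 0.575 -0.007] [0.69  0.029] 0.12 17.1
si [0.666 0.119] [0.547 0.084] 0.124 -163.6
si [0.547 0.084] [0.579 0.001] 0.089 -68.7
stem/head scene at z .179/.14 [0.60625505 0.05712937 0.179     ] [0.59526585 0.03674083 0.14      ]
slot [ 0.48609366 -0.30062475  0.012     ] -28.5955955995306
slot [ 0.48510129 -0.28916657  0.012     ] -44.486359750800865
```

The press base and lever are at lower centre, with the ball at scene (242,205) and side (273,269). Press yaw is about 17° and its axis is near (0.60,0.045). Disc A's slot points at roughly -30 to -45°. Now I'll move to where the wrist camera sees the press, with tool yaw near 17°.

```bash
cat >> h.py <<'E'
def yaw():
    x,y,z,w=state()["tcp_rot"];return np.degrees(np.arctan2(2*(x*y+z*w),1-2*(y*y+z*z)))
def units(dw,psi):
    "world shift (m) -> dx,dy,dz units at tool yaw psi (deg), tool down"
    c,s=np.cos(np.radians(psi)),np.sin(np.radians(psi))
    return (np.array([dw[0]*c+dw[1]*s,dw[0]*s-dw[1]*c,-dw[2]])/.05).round(3)
E
R='{"dx":0,"dy":0,"dz":0,"twist":1,"fingers":93}'
python3 -m crank '[{"dx":-0.28,"dy":-0.84,"dz":0,"twist":0,"fingers":93},{"dx":-0.28,"dy":-0.84,"dz":0,"twist":0,"fingers":93},{"dx":-0.28,"dy":-0.84,"dz":0,"twist":0,"fingers":93},{"dx":-0.28,"dy":-0.84,"dz":0,"twist":0,"fingers":93},{"dx":-0.28,"dy":-0.84,"dz":0,"twist":0,"fingers":93},{"dx":-0.28,"dy":-0.84,"dz":0,"twist":0,"fingers":93},{"dx":-0.28,"dy":-0.84,"dz":0,"twist":0,"fingers":93},{"dx":0,"dy":0,"dz":0,"twist":1,"fingers":93}]'
python3 -m crank '[{"dx":0,"dy":0,"dz":0,"twist":1,"fingers":93},{"dx":0,"dy":0,"dz":0,"twist":1,"fingers":93},{"dx":0,"dy":0,"dz":0,"twist":1,"fingers":93},{"dx":0,"dy":0,"dz":0,"twist":1,"fingers":93},{"dx":0,"dy":0,"dz":0,"twist":1,"fingers":93},{"dx":0,"dy":0,"dz":0,"twist":1,"fingers":93},{"dx":0,"dy":0,"dz":0,"twist":1,"fingers":93},{"dx":0,"dy":0,"dz":0,"twist":1,"fingers":93}]'
python3 -m crank '[{"dx":0,"dy":0,"dz":0,"twist":1,"fingers":93},{"dx":0,"dy":0,"dz":0,"twist":1,"fingers":93},{"dx":0,"dy":0,"dz":0,"twist":1,"fingers":93},{"dx":0,"dy":0,"dz":0,"twist":1,"fingers":93},{"dx":0,"dy":0,"dz":0,"twist":1,"fingers":93},{"dx":0,"dy":0,"dz":0,"twist":1,"fingers":93},{"dx":0,"dy":0,"dz":0,"twist":1,"fingers":93},{"dx":0,"dy":0,"dz":0,"twist":1,"fingers":93}]'
python3 -m crank '[{"dx":0,"dy":0,"dz":0,"twist":1,"fingers":93},{"dx":0,"dy":0,"dz":0,"twist":1,"fingers":93},{"dx":0,"dy":0,"dz":0,"twist":1,"fingers":93},{"dx":0,"dy":0,"dz":0,"twist":1,"fingers":93},{"dx":0,"dy":0,"dz":0,"twist":1,"fingers":93},{"dx":0,"dy":0,"dz":0,"twist":1,"fingers":93},{"dx":0,"dy":0,"dz":0,"twist":0,"fingers":93},{"dx":0,"dy":0,"dz":0,"twist":0,"fingers":93}]'
python3 - <<'E'
from h import *
import pickle
d={};print(yaw())
for n in("wrist","side","scene"):
    m=camera_model(n);a=capture(n);d[n]=m;cv2.imwrite(f"pics/{n}2.png",a[:,:,::-1])
pickle.dump(d,open("cam2.pkl","wb"))
for z in(.02,.1,.15,.179):print(z,proj(d["wrist"],(.6,.045,z)))
E
```

```text
time: 2.0
ee_pos: [0.4563, 0.0029, 0.298]
tcp_rot: [0.259, 0.966, -0.001, -0.0]
force: [-0.5, -0.0, 0.3]
width: 0.093
grip_force: 0.0
time: 2.8
ee_pos: [0.4568, 0.0075, 0.2979]
tcp_rot: [0.63, 0.777, -0.0, -0.001]
force: [0.6, 0.2, -0.4]
width: 0.0926
grip_force: 0.0
time: 3.6
ee_pos: [0.4568, 0.0076, 0.2979]
tcp_rot: [0.891, 0.453, -0.0, -0.001]
force: [0.7, 0.1, -0.3]
width: 0.0934
grip_force: 0.0
time: 4.4
ee_pos: [0.4569, 0.007, 0.2982]
tcp_rot: [0.987, 0.159, -0.0, -0.0]
force: [0.3, -1.0, 0.2]
width: 0.0934
grip_force: 0.0
18.320341639965683
0.02 (np.float64(289.0369976791004), np.float64(64.46092461196636))
0.1 (np.float64(290.56995552777255), np.float64(50.80099508456473))
0.15 (np.float64(291.9520463419863), np.float64(38.48541632355554))
0.179 (np.float64(292.9928450687764), np.float64(29.211033944107896))
```

View pics/wrist2.png

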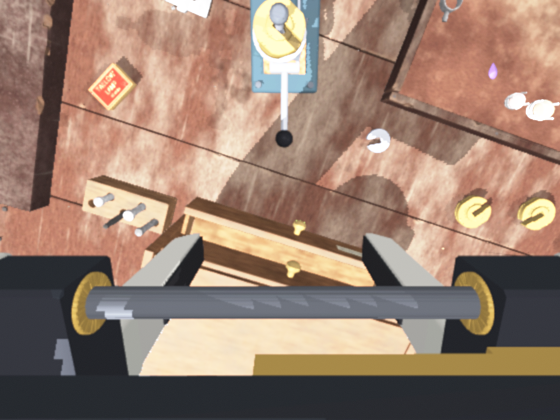

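The wrist view shows the press along the tool's x axis: stem head at (279,13), lever ball at (284,139). The brass discs are at (474,211), which is A, and (538,213), which is B. The steel disc is at (378,140). Now measuring.

Run:
```python
from h import *
import pickle
d=pickle.load(open("cam2.pkl","rb"));m=d["wrist"]
a=cv2.imread("pics/wrist2.png");h=cv2.cvtColor(a,cv2.COLOR_BGR2HSV)
for cx,cy in((474,211),(538,213)):
    k=cv2.inRange(h,(18,70,60),(35,255,255));w=np.zeros_like(k);cv2.circle(w,(cx,cy),30,255,-1);k&=w
    c=max(cv2.findContours(k,0,2)[0],key=cv2.contourArea);hull=cv2.convexHull(c)
    M=cv2.moments(hull);u,v=M["m10"]/M["m00"],M["m01"]/M["m00"];p=onz(m,u,v,.009)
    f=np.zeros_like(k);cv2.drawContours(f,[hull],0,255,-1);f=cv2.erode(f,np.ones((3,3)))
    dk=(f>0)&(k==0);ys,xs=np.nonzero(dk)
    P=np.array([onz(m,x,y,.012)[:2]-p[:2] for x,y in zip(xs,ys)])
    ev=np.linalg.svd(P-P.mean(0))[2][0]
    print((u,v),p.round(4),len(xs),"mean",P.mean(0).round(4),np.degrees(np.arctan2(*P.mean(0)[::-1])),"axis",np.degrees(np.arctan2(ev[1],ev[0])),"near",onz(m,*hull[:,0].min(0),.009)[:2])
    cv2.imwrite(f"pics/d{cx}.png",cv2.resize(a[cy-32:cy+32,cx-40:cx+40],None,fx=5,fy=5,interpolation=3))
print("ball",onz(m,284,139,.078),"head",onz(m,279,13,.179))
A=d["scene"]
o1,d1=ray(A,264.5,160.5);o2,d2=ray(m,279,13)
s=np.linalg.lstsq(np.c_[d1,-d2],o2-o1,rcond=None)[0];print("head tri",o1+s[0]*d1,o2+s[1]*d2)
k=cv2.inRange(h,(85,60,40),(115,255,255));k[:, :240]=0;k[:,330:]=0;k[100:]=0
for y in range(20,86,10):
    x=np.nonzero(k[y])[0]
    if len(x):print(y,x[0],x[-1],onz(m,x[0],y,.012)[:2].round(4),onz(m,x[-1],y,.012)[:2].round(4))
k0=cv2.imread("pics/d474.png");k1=cv2.imread("pics/d538.png");cv2.imwrite("pics/v5.png",np.hstack([k0,k1]))
cv2.imwrite("pics/v5.png",np.hstack([k0,cv2.resize(a[0:150,210:350],(300,320),interpolation=3)]))
```

```text
(472.4306583191045, 211.4750521722633) [ 0.4918 -0.2934  0.009 ] 458 mean [-0.0024 -0.0005] -168.76174256641212 axis -141.65239874584378 near [ 0.50557868 -0.25641252]
(536.1082014911801, 213.18767048554284) [ 0.5206 -0.3889  0.009 ] 442 mean [ 0.0007 -0.003 ] -77.2946065051797 axis -126.89817280402472 near [ 0.53280509 -0.34840114]
ball [0.50723498 0.02149928 0.078     ] head [0.60778553 0.05995501 0.179     ]
head tri [0.60795715 0.0603481  0.17671738] [0.60841706 0.06018778 0.17683426]
20 251 318 [0.637  0.1105] [0.665  0.0263]
30 307 317 [0.6491 0.0361] [0.6533 0.0235]
40 252 317 [0.6144 0.1023] [0.642  0.0193]
50 252 317 [0.6027 0.0987] [0.6304 0.0151]
60 252 316 [0.5907 0.0951] [0.6183 0.0121]
70 252 316 [0.5786 0.0914] [0.6064 0.0078]
80 252 316 [0.5663 0.0877] [0.5943 0.0034]
```

View pics/v5.png

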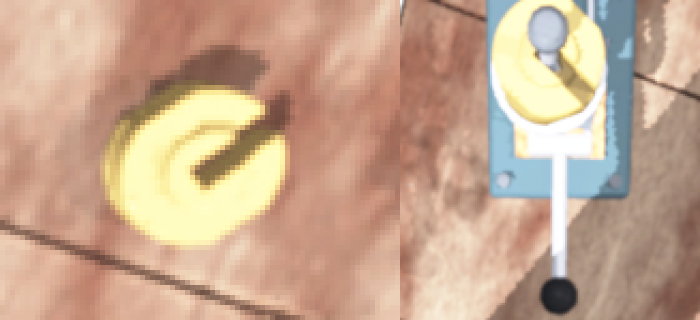

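Disc A's slot mouth points up-right, from about (475,215) to (490,200), giving a yaw near -27°. The press yaw is about 17.7° and the stem head is near (0.608,0.060). Now moving close over disc A.

```bash
python3 -m crank '[{"dx":-0.37,"dy":0.82,"dz":0,"twist":0,"fingers":93},{"dx":-0.37,"dy":0.82,"dz":0,"twist":0,"fingers":93},{"dx":-0.37,"dy":0.82,"dz":0,"twist":0,"fingers":93},{"dx":-0.37,"dy":0.82,"dz":0,"twist":0,"fingers":93},{"dx":-0.37,"dy":0.82,"dz":0,"twist":0,"fingers":93},{"dx":-0.37,"dy":0.82,"dz":0,"twist":0,"fingers":93},{"dx":0,"dy":0,"dz":0,"twist":0,"fingers":93}]'
python3 -m crank '[{"dx":0,"dy":0,"dz":0.37,"twist":0.94,"fingers":93},{"dx":0,"dy":0,"dz":0.37,"twist":0.94,"fingers":93},{"dx":0,"dy":0,"dz":0.37,"twist":0.94,"fingers":93},{"dx":0,"dy":0,"dz":0.37,"twist":0.94,"fingers":93},{"dx":0,"dy":0,"dz":0.37,"twist":0.94,"fingers":93},{"dx":0,"dy":0,"dz":0.37,"twist":0.94,"fingers":93},{"dx":0,"dy":0,"dz":0.37,"twist":0.94,"fingers":93},{"dx":0,"dy":0,"dz":0.37,"twist":0.94,"fingers":93}]'
python3 -m crank '[{"dx":0,"dy":0,"dz":0,"twist":0,"fingers":93},{"dx":0,"dy":0,"dz":0,"twist":0,"fingers":93}]'
python3 - <<'E'
from h import *
import pickle
print(yaw());m=camera_model("wrist");a=capture("wrist")[:,:,::-1];pickle.dump(m,open("cam3.pkl","wb"));cv2.imwrite("pics/wrist3.png",a)
u,v=map(int,proj(m,(.492,-.293,.012)));print(u,v)
cv2.imwrite("pics/v6.png",cv2.resize(np.ascontiguousarray(a[v-60:v+60,u-80:u+80]),None,fx=5,fy=5,interpolation=3))
E
```

```text
time: 5.25
ee_pos: [0.4266, -0.2668, 0.298]
tcp_rot: [0.988, 0.155, -0.001, 0.0]
force: [-0.2, 0.9, -0.2]
width: 0.093
grip_force: 0.0
time: 6.05
ee_pos: [0.4282, -0.2616, 0.1499]
tcp_rot: [0.972, -0.235, 0.0, -0.0]
force: [0.1, -0.5, 0.3]
width: 0.0931
grip_force: 0.0
time: 6.25
ee_pos: [0.428, -0.2617, 0.1508]
tcp_rot: [0.973, -0.232, -0.0, -0.0]
force: [-0.6, 0.0, -0.1]
width: 0.0929
grip_force: 0.0
-26.83847514242295
281 123
```

View pics/v6.png

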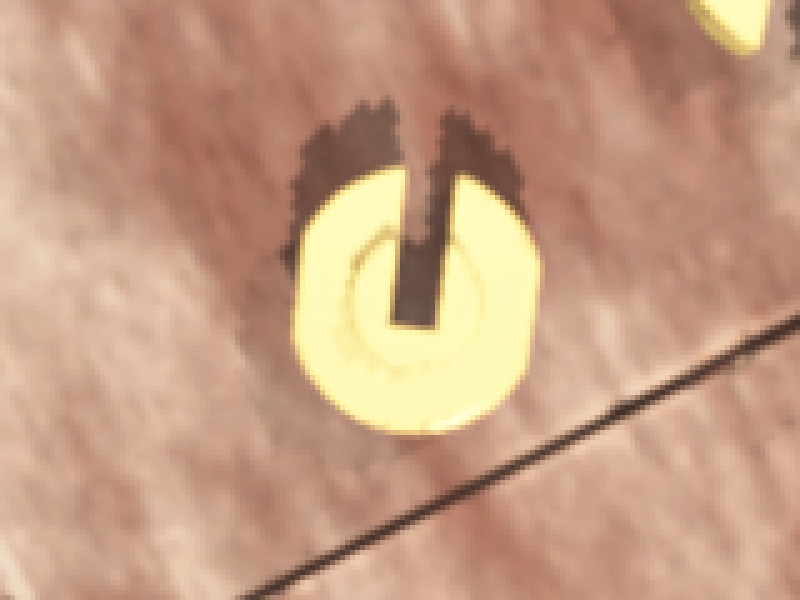

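The close crop confirms disc A: one slot, two flats, a spigot. Its centre is at crop (418,303), picture pixel (284.6,123.6). The slot runs from (416,325) to (430,170) in the crop, about 5° clockwise of the tool's x.

Run:
```python
from h import *
import pickle
m=pickle.load(open("cam3.pkl","rb"))
P=lambda x,y,z:onz(m,201+x/5,63+y/5,z)
c=P(418,303,.013);e=P(430,170,.012)-P(416,325,.0145)
print(c,np.degrees(np.arctan2(e[1],e[0])), "flats",[np.degrees(np.arctan2(*(P(*a,.012)-P(*b,.012))[1::-1])) for a,b in(((300,240),(295,345)),((541,262),(530,350)))])
s=state();print(s["ee_pos"]);d=c-s["ee_pos"];d[2]=.0035-s["ee_pos"][2]
for p in(-26.84,-31.6):print(p,units(d,p))
```

```text
[ 0.4903766  -0.29519999  0.013     ] -32.04486340879891 flats [np.float64(-30.654865756761566), np.float64(-32.92031908685959)]
[ 0.42846985 -0.26226362  0.15163306]
-26.84 [1.402 0.029 2.963]
-31.6 [ 1.4   -0.088  2.963]
```

```bash
python3 -m crank '[{"dx":0,"dy":0,"dz":0,"twist":0.85,"fingers":93},{"dx":0.7,"dy":-0.04,"dz":0.3,"twist":0,"fingers":93},{"dx":0.7,"dy":-0.04,"dz":0.6,"twist":0,"fingers":93},{"dx":0,"dy":0,"dz":0.6,"twist":0,"fingers":93},{"dx":0,"dy":0,"dz":0.6,"twist":0,"fingers":93},{"dx":0,"dy":0,"dz":0.5,"twist":0,"fingers":93},{"dx":0,"dy":0,"dz":0.2,"twist":0,"fingers":93},{"dx":0,"dy":0,"dz":0.0,"twist":0,"fingers":93}]'
python3 - <<'E'
from h import *
s=state();d=np.array([.4904,-.2952,.004])-s["ee_pos"];print(s["ee_pos"],yaw(),units(d,yaw()))
E
```

```text
time: 7.1
ee_pos: [0.489, -0.2958, 0.0101]
tcp_rot: [0.961, -0.276, -0.001, -0.0]
force: [0.1, 1.0, 0.1]
width: 0.0932
grip_force: 0.0
[ 0.4889823  -0.29576609  0.01012033] -32.08297411638849 [ 0.018 -0.025  0.122]
```

```bash
python3 -m crank '[{"dx":0.02,"dy":-0.02,"dz":0.06,"twist":0,"fingers":93},{"dx":0,"dy":0,"dz":0.06,"twist":0,"fingers":93},{"dx":0,"dy":0,"dz":0,"twist":0,"fingers":60},{"dx":0,"dy":0,"dz":0,"twist":0,"fingers":44},{"dx":0,"dy":0,"dz":0,"twist":0,"fingers":40},{"dx":0,"dy":0,"dz":0,"twist":0,"fingers":40},{"dx":0,"dy":0,"dz":0,"twist":0,"fingers":40},{"dx":0,"dy":0,"dz":0,"twist":0,"fingers":40}]'
```

```text
time: 7.9
ee_pos: [0.4907, -0.2959, 0.0047]
tcp_rot: [0.961, -0.277, -0.0, 0.0]
force: [0.4, -1.2, 0.2]
width: 0.0496
grip_force: 0.0
```

```bash
python3 -m crank '[{"dx":0,"dy":0,"dz":0,"twist":0,"fingers":40},{"dx":0,"dy":0,"dz":0,"twist":0,"fingers":40},{"dx":0,"dy":0,"dz":0,"twist":0,"fingers":40}]'
```

```text
time: 8.2
ee_pos: [0.4908, -0.2958, 0.0046]
tcp_rot: [0.961, -0.277, -0.0, -0.0]
force: [-0.1, 0.9, 0.7]
width: 0.0458
grip_force: 29.9
```

Gripped at 46 mm width, with the fingertips 4.6 mm above the mass's underside. Lifting, turning and carrying it to a standoff in front of the stem.

```bash
python3 -m crank '[{"dx":0,"dy":0,"dz":-0.3,"twist":0,"fingers":40},{"dx":0,"dy":0,"dz":-0.8,"twist":0,"fingers":40},{"dx":0,"dy":0,"dz":-0.9,"twist":0,"fingers":40},{"dx":0,"dy":0,"dz":-0.9,"twist":0,"fingers":40},{"dx":0,"dy":0,"dz":-0.9,"twist":0,"fingers":40},{"dx":0,"dy":0,"dz":-0.6,"twist":0,"fingers":40},{"dx":0,"dy":0,"dz":0,"twist":-1,"fingers":40},{"dx":0,"dy":0,"dz":0,"twist":-1,"fingers":40}]'
python3 -m crank '[{"dx":0,"dy":0,"dz":0,"twist":-1,"fingers":40},{"dx":0,"dy":0,"dz":0,"twist":-1,"fingers":40},{"dx":0,"dy":0,"dz":0,"twist":-1,"fingers":40},{"dx":0,"dy":0,"dz":0,"twist":-1,"fingers":40},{"dx":0,"dy":0,"dz":0,"twist":-1,"fingers":40},{"dx":0,"dy":0,"dz":0,"twist":-1,"fingers":40},{"dx":0,"dy":0,"dz":0,"twist":-0.3,"fingers":40},{"dx":0,"dy":0,"dz":0,"twist":0,"fingers":40}]'
python3 - <<'E'
from h import *
s=state();print(yaw(),s["width"]);c=np.array([.608,.0602])
t=np.r_[c-.06*np.array([np.cos(np.radians(17.7)),np.sin(np.radians(17.7))]),.22]
print(t,units(t-s["ee_pos"],yaw()))
E
```

```text
time: 9.0
ee_pos: [0.4914, -0.2964, 0.2277]
tcp_rot: [0.985, -0.173, 0.002, 0.001]
force: [-0.3, 0.4, -2.5]
width: 0.0454
grip_force: 29.9
time: 9.8
ee_pos: [0.4906, -0.2958, 0.2254]
tcp_rot: [0.988, 0.154, 0.0, 0.0]
force: [0.1, -0.3, -1.8]
width: 0.0458
grip_force: 29.9
17.66006428125638 0.0458303605857166
[0.55084031 0.04195802 0.22      ] [ 3.198 -6.071  0.109]
```

```bash
python3 -m crank '[{"dx":0.4,"dy":-0.76,"dz":0,"twist":0,"fingers":40},{"dx":0.4,"dy":-0.76,"dz":0,"twist":0,"fingers":40},{"dx":0.4,"dy":-0.76,"dz":0,"twist":0,"fingers":40},{"dx":0.4,"dy":-0.76,"dz":0,"twist":0,"fingers":40},{"dx":0.4,"dy":-0.76,"dz":0,"twist":0,"fingers":40},{"dx":0.4,"dy":-0.76,"dz":0,"twist":0,"fingers":40},{"dx":0.4,"dy":-0.76,"dz":0,"twist":0,"fingers":40},{"dx":0.4,"dy":-0.76,"dz":0,"twist":0,"fingers":40}]'
python3 -m crank '[{"dx":0,"dy":0,"dz":0.5,"twist":0,"fingers":40},{"dx":0,"dy":0,"dz":0.5,"twist":0,"fingers":40},{"dx":0,"dy":0,"dz":0.4,"twist":0,"fingers":40},{"dx":0,"dy":0,"dz":0.05,"twist":0,"fingers":40},{"dx":0,"dy":0,"dz":0,"twist":0,"fingers":40},{"dx":0,"dy":0,"dz":0,"twist":0,"fingers":40}]'
python3 - <<'E'
from h import *
import pickle
m=camera_model("wrist");s=state();print(s["ee_pos"],yaw());a=capture("wrist")[:,:,::-1];b=capture("scene")[:,:,::-1];cv2.imwrite("pics/wrist4.png",a);cv2.imwrite("pics/scene4.png",b);pickle.dump((m,s),open("cam4.pkl","wb"))
print(proj(m,(.608,.0602,.179)),proj(m,(.608,.0602,.143)), "tcp",proj(m,s["ee_pos"]))
h=cv2.cvtColor(a,cv2.COLOR_BGR2HSV);k=cv2.inRange(h,(17,60,60),(38,255,255))
for y in range(80,262,5): print(y,"".join("#" if k[y,x] else ("d" if h[y,x,2]<90 else ("s" if h[y,x,1]<50 else ".")) for x in range(180,385,2)))
E
```

```text
time: 10.6
ee_pos: [0.551, 0.0441, 0.2254]
tcp_rot: [0.988, 0.153, 0.0, 0.0]
force: [1.4, 0.0, -2.4]
width: 0.0457
grip_force: 29.9
time: 11.2
ee_pos: [0.552, 0.0422, 0.1539]
tcp_rot: [0.988, 0.153, 0.001, 0.0]
force: [0.4, 0.6, -2.0]
width: 0.0457
grip_force: 29.9
[0.55196953 0.04219242 0.15388046] 17.604730962810166
(np.float64(281.8434646493983), np.float64(151.20649717501962)) (np.float64(281.8884600453313), np.float64(145.7629739425825)) tcp (np.float64(282.19468455830054), np.float64(248.90142925088648))
80 s..........................................sss..................ss............s..s......sssss..........
85 ...........................................sss..................ss............s...s.....sss............
90 ..............................s............sss..................ss......................s..............
95 ..............................s............ssss.................ss.....................................
100 ..............................s............sss#########.sss.....ssss...................................
105 ..............................s........s####
[... 2707 characters left out ...]
.sssss...s.#########................................
235 ...........ssssssssssssssssssss#############.###....ssss.###############ssssssss.......................
240 .........sssssssssssssssssssssd##############..#....ssss#################sssssssssssss.................
245 ..........sssssssssssssssssssdd#########.##....#....ssss#################dsssssssssssss................
250 .........sssssssssssssssssssddd########s#.s....#....ssss################dddssssssssssssss..............
255 ............sssssssssssssssdddd#####.ss..ss....#....dsss################ddddsssssssssssssss............
260 ddddddddsssssssssssssssssssdddd###ssssssssss.ss#########################dddddssssssssssssssss...ddddddd
```

Run:
```python
from h import *
import pickle
m,s=pickle.load(open("cam4.pkl","rb"));a=cv2.imread("pics/wrist4.png");h=cv2.cvtColor(a,cv2.COLOR_BGR2HSV)
for y in(216,224,232,240,248,254):print(y,[(x,*map(int,h[y,x])) for x in list(range(273,279))+list(range(286,296))])
for y in(142,146,150):print(y,[(x,*map(int,h[y,x])) for x in list(range(258,270))+list(range(294,304))])
T=np.linalg.inv(np.array(m["cam_to_world"]));print((T@np.r_[.608,.0602,.179,1])[2],(T@np.r_[s["ee_pos"]+[0,0,.009],1])[2])
```

```text
216 [(273, 24, 105, 240), (274, 21, 107, 227), (275, 15, 78, 193), (276, 11, 65, 185), (277, 12, 64, 186), (278, 12, 65, 180), (286, 113, 19, 220), (287, 110, 13, 235), (288, 113, 9, 244), (289, 115, 6, 249), (290, 110, 6, 251), (291, 115, 6, 250), (292, 15, 13, 244), (293, 27, 57, 255), (294, 30, 43, 255), (295, 30, 36, 255)]
224 [(273, 28, 70, 255), (274, 25, 84, 252), (275, 16, 83, 209), (276, 12, 68, 179), (277, 12, 68, 180), (278, 13, 68, 179), (286, 112, 17, 220), (287, 112, 12, 234), (288, 113, 8, 243), (289, 115, 6, 249), (290, 115, 6, 251), (291, 120, 4, 249), (292, 20, 26, 250), (293, 29, 51, 255), (294, 30, 40, 255), (295, 29, 36, 255)]
232 [(273, 24, 103, 243), (274, 19, 102, 219), (275, 13, 75, 188), (276, 11, 66, 182), (277, 11, 68, 181), (278, 11, 67, 179), (286, 113, 19, 220), (287, 112, 12, 234), (288, 113, 8, 243), (289, 111, 7, 249), (290, 115, 6, 251), (291, 135, 4, 249), (292, 22, 37, 251), (293, 27, 71, 255), (294, 25, 97, 249), (295, 22, 114, 230)]
240 [(273, 29, 61, 255), (274, 24, 90, 248), (275, 13, 89, 192), (276, 10, 74, 166), (277, 10, 71, 168), (278, 11,
[... 1589 characters left out ...]
4, 111, 28, 172), (295, 112, 27, 170), (296, 111, 29, 168), (297, 113, 24, 167), (298, 17, 41, 192), (299, 24, 92, 243), (300, 25, 100, 245), (301, 24, 102, 240), (302, 25, 100, 243), (303, 24, 103, 243)]
150 [(258, 29, 51, 255), (259, 29, 55, 255), (260, 27, 75, 254), (261, 28, 68, 254), (262, 30, 37, 255), (263, 30, 44, 255), (264, 22, 88, 240), (265, 6, 10, 126), (266, 111, 34, 121), (267, 110, 31, 124), (268, 111, 27, 131), (269, 109, 29, 142), (294, 108, 30, 172), (295, 108, 30, 169), (296, 109, 29, 167), (297, 109, 29, 165), (298, 120, 2, 147), (299, 19, 82, 165), (300, 20, 115, 188), (301, 21, 116, 217), (302, 22, 110, 235), (303, 24, 102, 242)]
0.13931753962208537 0.16981625864166588
```

```bash
python3 -m crank '[{"dx":0.1,"dy":-0.02,"dz":0,"twist":0,"fingers":40},{"dx":0.2,"dy":0,"dz":0,"twist":0,"fingers":40},{"dx":0.2,"dy":0,"dz":0,"twist":0,"fingers":40},{"dx":0,"dy":0,"dz":0,"twist":0,"fingers":40},{"dx":0,"dy":0,"dz":0,"twist":0,"fingers":40}]'
cat >> h.py <<'E'
def look(tag):
    m=camera_model("wrist");s=state();a=capture("wrist")[:,:,::-1];cv2.imwrite(f"pics/{tag}.png",a)
    print(s["ee_pos"].round(4),yaw(),s["force"].round(1));return m,s,cv2.cvtColor(np.ascontiguousarray(a),cv2.COLOR_BGR2HSV)
def ascii(h,r,c0=220,c1=350):
    for y in r:print(y,"".join("#" if 17<=p[0]<=38 and p[1]>30 else ("s" if p[1]<45 else ".") for p in h[y,c0:c1]))
E
python3 - <<'E'
from h import *
m,s,h=look("wrist5");ascii(h,range(160,262,6),225,345)
print(proj(m,(.608,.0602,.179)))
E
```

```text
time: 11.8
ee_pos: [0.5748, 0.051, 0.1518]
tcp_rot: [0.988, 0.154, -0.0, -0.0]
force: [-0.4, -0.5, -2.5]
width: 0.0457
grip_force: 29.9
[0.5748 0.051  0.1518] 17.650280839583772 [-0.4 -0.5 -2.5]
160 .....................sssss##################################################################sssssssss........ss.........
166 ...................ssss##########################################################################sss.........s..........
172 .................sss################################################################################s........s..........
178 .................#######################################sssss########################################s.......s..........
184 .................#################################ssssssssssssssssss##################################......ss..........
190 .................##sss########################ssssssssssssssssssssssssssss###########################s......s...........
196 ...................########################sssssssssssssssssssssssssssssssss########################ssss....s...........
202 ....................ss####
[... 583 characters left out ...]
...........
232 .##s.###s#sss##....###############################...........ssssss###############################......................
238 ssssssssssssssss##################################...........ssssss#################################ssssssssssssssssssss
244 ssssssssssssssss##################################...........ssssss#################################ssssssssssssssssssss
250 ssssssssssssssss##################################...........sssss##################################ssssssssssssssssssss
256 ssssssssssssssss.###################s##############################################################sssssssssssssssssssss
(np.float64(285.0636761418568), np.float64(204.14751895780887))
```

```bash
python3 -m crank '[{"dx":0.04,"dy":0.01,"dz":0,"twist":0,"fingers":40},{"dx":0.04,"dy":0,"dz":0,"twist":0,"fingers":40},{"dx":0.04,"dy":0,"dz":0,"twist":0,"fingers":40},{"dx":0.04,"dy":0,"dz":0,"twist":0,"fingers":40},{"dx":0.0,"dy":0,"dz":0,"twist":0,"fingers":40},{"dx":0.0,"dy":0,"dz":0,"twist":0,"fingers":40}]'
python3 -m crank '[{"dx":0.02,"dy":0,"dz":0,"twist":0,"fingers":40},{"dx":0.02,"dy":0,"dz":0,"twist":0,"fingers":40},{"dx":0.0,"dy":0,"dz":0,"twist":0,"fingers":40}]'
python3 -m crank '[{"dx":0.02,"dy":0,"dz":0,"twist":0,"fingers":40},{"dx":0.02,"dy":0,"dz":0,"twist":0,"fingers":40},{"dx":0.0,"dy":0,"dz":0,"twist":0,"fingers":40}]'
```

```text
time: 12.45
ee_pos: [0.5824, 0.0529, 0.1521]
tcp_rot: [0.988, 0.153, -0.0, 0.0]
force: [0.0, -0.6, -2.6]
width: 0.0456
grip_force: 29.9
time: 12.75
ee_pos: [0.5844, 0.0535, 0.1522]
tcp_rot: [0.988, 0.153, 0.0, -0.0]
force: [-0.6, 0.3, -2.6]
width: 0.0451
grip_force: 29.9
time: 13.05
ee_pos: [0.5863, 0.0541, 0.1522]
tcp_rot: [0.988, 0.153, 0.0, 0.0]
force: [0.6, 0.2, -2.3]
width: 0.0454
grip_force: 29.9
```

Run:
```python
from h import *
m,s,h=look("wrist6");ascii(h,range(196,262,5),235,335)
print(proj(m,(.608,.0602,.179)))
```

```text
[0.5863 0.0541 0.1522] 17.643780535543087 [ 0.6  0.2 -2.3]
196 .......#######################################ss#########################################s.......ss.
201 .......###################################ssssssssssss####################################.......s..
206 .......##s################################sssssssssssss###################################s......s..
211 .......#############################sssssssssssssssssssssssss############################sss.....s..
216 .........#s#######################sssssssssssssssssssssssssssss#########################ssssssss....
221 ...........#####################ssssssssssssssssssssssssssssssss#####################...............
226 ........##.######################sssssssssssssssssssssssssssssss#####################...............
231 .###.###.##########################sssssssssssssssssssssssssss#########################.............
236 ssssss#################################ssssssssssssssssss#################################ssssssssss
241 ssssss####################################################################################ssssssssss
246 ssssss##################################..........sssssss################################.ssssssssss
251 ssssss.#################################..........ssssss#################################sssssssssss
256 ssssss.###################ss#########################ss##################################sssssssssss
261 sssssss###################ssss#######s###################################################sssssssssss
(np.float64(283.74681213084403), np.float64(227.7618459307238))
```

```bash
python3 -m crank '[{"dx":0.03,"dy":-0.005,"dz":0,"twist":0,"fingers":40},{"dx":0.04,"dy":0,"dz":0,"twist":0,"fingers":40},{"dx":0.04,"dy":0,"dz":0,"twist":0,"fingers":40},{"dx":0.04,"dy":0,"dz":0,"twist":0,"fingers":40},{"dx":0.04,"dy":0,"dz":0,"twist":0,"fingers":40},{"dx":0.04,"dy":0,"dz":0,"twist":0,"fingers":40},{"dx":0.04,"dy":0,"dz":0,"twist":0,"fingers":40},{"dx":0.0,"dy":0,"dz":0,"twist":0,"fingers":40}]'
python3 -m crank '[{"dx":0.04,"dy":0,"dz":0,"twist":0,"fingers":40},{"dx":0.04,"dy":0,"dz":0,"twist":0,"fingers":40},{"dx":0.0,"dy":0,"dz":0,"twist":0,"fingers":40},{"dx":0.0,"dy":0,"dz":0,"twist":0,"fingers":40}]'
python3 - <<'E'
from h import *
m,s,h=look("wrist7");ascii(h,range(220,262,4),235,335)
E
```

```text
time: 13.9
ee_pos: [0.5992, 0.0584, 0.1521]
tcp_rot: [0.988, 0.153, 0.0, 0.0]
force: [0.3, -0.1, -1.6]
width: 0.0458
grip_force: 29.9
time: 14.3
ee_pos: [0.6028, 0.0596, 0.1521]
tcp_rot: [0.988, 0.153, -0.0, 0.0]
force: [0.2, 0.4, -2.5]
width: 0.0455
grip_force: 29.9
[0.6028 0.0596 0.1521] 17.644473530504193 [ 0.2  0.4 -2.5]
220 ........sss#############################################################################s........s..
224 .........######################################ss########################################sss....ss..
228 ........###################################sssssssssss###################################ss.....s...
232 .........##################################ssssssssssss###################################ssssss....
236 ssssss####################################sssssssssssss###################################ssssssssss
240 ssssss####################################ssssssssssssss##################################ssssssssss
244 ssssss###############################ssssssssssssssssssssssss#############################ssssssssss
248 ssssss#############################ssssssssssssssssssssssssssss##########################sssssssssss
252 sssssss##########################sssssssssssssssssssssssssssssss#########################sssssssssss
256 sssssss###################ss#####sssssssssssssssssssssssssssssss#########################sssssssssss
260 sssssss###################sss#####ssssssssssssssssssssssssssssss#########################sssssssssss
```

```bash
python3 -m crank '[{"dx":0.04,"dy":0,"dz":0,"twist":0,"fingers":40},{"dx":0.04,"dy":0,"dz":0,"twist":0,"fingers":40},{"dx":0.02,"dy":0,"dz":0,"twist":0,"fingers":40},{"dx":0.0,"dy":0,"dz":0,"twist":0,"fingers":40},{"dx":0.0,"dy":0,"dz":0,"twist":0,"fingers":40}]'
python3 -m crank '[{"dx":0.01,"dy":0,"dz":0,"twist":0,"fingers":40},{"dx":0.01,"dy":0,"dz":0,"twist":0,"fingers":40},{"dx":0.0,"dy":0,"dz":0,"twist":0,"fingers":40}]'
python3 -m crank '[{"dx":0.01,"dy":0,"dz":0,"twist":0,"fingers":40},{"dx":0.0,"dy":0,"dz":0,"twist":0,"fingers":40}]'
```

```text
time: 14.85
ee_pos: [0.6075, 0.0611, 0.1521]
tcp_rot: [0.988, 0.153, -0.0, -0.0]
force: [0.9, 0.5, -2.4]
width: 0.0457
grip_force: 29.9
time: 15.15
ee_pos: [0.6086, 0.0614, 0.1522]
tcp_rot: [0.988, 0.153, 0.0, 0.0]
force: [0.6, -0.4, -2.3]
width: 0.0454
grip_force: 29.9
time: 15.35
ee_pos: [0.609, 0.0616, 0.1522]
tcp_rot: [0.988, 0.153, 0.0, -0.0]
force: [0.9, -0.1, -2.0]
width: 0.0455
grip_force: 29.9
```

```bash
python3 -m crank '[{"dx":0.01,"dy":0,"dz":0,"twist":0,"fingers":40},{"dx":0.0,"dy":0,"dz":0,"twist":0,"fingers":40}]'
```

```text
time: 15.55
ee_pos: [0.6095, 0.0617, 0.1521]
tcp_rot: [0.988, 0.153, 0.0, -0.0]
force: [0.6, -0.0, -1.8]
width: 0.0455
grip_force: 29.9
```

```bash
python3 -m crank '[{"dx":0.01,"dy":0,"dz":0,"twist":0,"fingers":40},{"dx":0.0,"dy":0,"dz":0,"twist":0,"fingers":40}]'
python3 -m crank '[{"dx":0.01,"dy":0,"dz":0,"twist":0,"fingers":40},{"dx":0.0,"dy":0,"dz":0,"twist":0,"fingers":40}]'
```

```text
time: 15.75
ee_pos: [0.6098, 0.0618, 0.1521]
tcp_rot: [0.988, 0.153, -0.0, 0.0]
force: [-1.2, -0.0, -2.1]
width: 0.0457
grip_force: 29.9
time: 15.95
ee_pos: [0.6101, 0.0619, 0.1521]
tcp_rot: [0.988, 0.153, -0.0, 0.0]
force: [-2.6, -0.4, -0.6]
width: 0.0457
grip_force: 29.9
```

```bash
python3 -m crank '[{"dx":0.01,"dy":0,"dz":0,"twist":0,"fingers":40},{"dx":0.0,"dy":0,"dz":0,"twist":0,"fingers":40}]'
```

```text
time: 16.15
ee_pos: [0.6105, 0.0621, 0.1521]
tcp_rot: [0.988, 0.153, -0.001, 0.0]
force: [-5.3, -1.1, 0.4]
width: 0.0458
grip_force: 29.9
```

```bash
python3 -m crank '[{"dx":-0.05,"dy":0,"dz":0,"twist":0,"fingers":40},{"dx":0.0,"dy":0,"dz":0.03,"twist":0,"fingers":40},{"dx":0.0,"dy":0,"dz":0.03,"twist":0,"fingers":40},{"dx":0.0,"dy":0,"dz":0.01,"twist":0,"fingers":40},{"dx":0.0,"dy":0,"dz":0,"twist":0,"fingers":40}]'
python3 -m crank '[{"dx":0,"dy":0,"dz":0.01,"twist":0,"fingers":40},{"dx":0.0,"dy":0,"dz":0.01,"twist":0,"fingers":40},{"dx":0.0,"dy":0,"dz":0,"twist":0,"fingers":40}]'
```

```text
time: 16.65
ee_pos: [0.6085, 0.0615, 0.1484]
tcp_rot: [0.988, 0.153, -0.0, -0.0]
force: [0.3, 0.6, -2.1]
width: 0.0458
grip_force: 29.9
time: 16.95
ee_pos: [0.6085, 0.0614, 0.1475]
tcp_rot: [0.988, 0.153, -0.0, -0.0]
force: [0.6, -0.3, -1.9]
width: 0.0453
grip_force: 29.9
```

```bash
python3 -m crank '[{"dx":0,"dy":0,"dz":0.01,"twist":0,"fingers":40},{"dx":0.0,"dy":0,"dz":0.01,"twist":0,"fingers":40},{"dx":0.0,"dy":0,"dz":0,"twist":0,"fingers":40}]'
```

```text
time: 17.25
ee_pos: [0.6084, 0.0614, 0.1465]
tcp_rot: [0.988, 0.153, -0.0, -0.0]
force: [-0.1, 0.1, -2.1]
width: 0.0456
grip_force: 29.9
```

```bash
python3 -m crank '[{"dx":0,"dy":0,"dz":0.01,"twist":0,"fingers":40},{"dx":0.0,"dy":0,"dz":0.01,"twist":0,"fingers":40},{"dx":0.0,"dy":0,"dz":0,"twist":0,"fingers":40}]'
python3 -m crank '[{"dx":0,"dy":0,"dz":0.01,"twist":0,"fingers":40},{"dx":0.0,"dy":0,"dz":0,"twist":0,"fingers":40}]'
```

```text
time: 17.55
ee_pos: [0.6085, 0.0614, 0.1455]
tcp_rot: [0.988, 0.153, -0.0, -0.0]
force: [-0.4, 0.4, -2.1]
width: 0.0456
grip_force: 29.9
time: 17.75
ee_pos: [0.6085, 0.0614, 0.1451]
tcp_rot: [0.988, 0.153, -0.0, -0.0]
force: [-0.4, -0.2, -1.2]
width: 0.0453
grip_force: 29.9
```

```bash
python3 -m crank '[{"dx":0,"dy":0,"dz":0.01,"twist":0,"fingers":40},{"dx":0.0,"dy":0,"dz":0,"twist":0,"fingers":40}]'
```

```text
time: 17.95
ee_pos: [0.6085, 0.0614, 0.1446]
tcp_rot: [0.988, 0.153, -0.0, -0.0]
force: [-0.2, 0.0, -1.7]
width: 0.0458
grip_force: 29.9
```

```bash
python3 -m crank '[{"dx":0,"dy":0,"dz":0.01,"twist":0,"fingers":40},{"dx":0.0,"dy":0,"dz":0,"twist":0,"fingers":40}]'
```

```text
time: 18.15
ee_pos: [0.6086, 0.0614, 0.1445]
tcp_rot: [0.988, 0.153, 0.0, 0.0]
force: [-0.6, 0.4, 1.1]
width: 0.0453
grip_force: 29.9
```

Contact came at the nominal seated height (144.5 mm against 144.6 mm expected). Releasing and lifting.

```bash
python3 -m crank '[{"dx":0,"dy":0,"dz":0,"twist":0,"fingers":50},{"dx":0,"dy":0,"dz":0,"twist":0,"fingers":60},{"dx":0,"dy":0,"dz":0,"twist":0,"fingers":75},{"dx":0,"dy":0,"dz":0,"twist":0,"fingers":75},{"dx":0,"dy":0,"dz":0,"twist":0,"fingers":75}]'
python3 -m crank '[{"dx":0,"dy":0,"dz":-0.2,"twist":0,"fingers":75},{"dx":0,"dy":0,"dz":-0.5,"twist":0,"fingers":75},{"dx":0,"dy":0,"dz":-0.8,"twist":0,"fingers":75},{"dx":0,"dy":0,"dz":-0.8,"twist":0,"fingers":75},{"dx":-0.8,"dy":0,"dz":0,"twist":0,"fingers":0},{"dx":-0.8,"dy":0,"dz":0,"twist":0,"fingers":0},{"dx":-0.8,"dy":0,"dz":0,"twist":0,"fingers":0},{"dx":0,"dy":0,"dz":0,"twist":0,"fingers":0}]'
python3 - <<'E'
from h import *
m,s,h=look("wrist8");ascii(h[::,::2],range(0,200,6),90,200)
for n,p in(("head",(.6085,.0615,.179)),("top",(.6085,.0615,.152)),("ball",(.507,.0205,.078))):print(n,proj(m,p))
print(units(np.array([.507,.0205,.11])-s["ee_pos"],yaw()))
v=h[:,:,2];k=(v<60).astype(np.uint8);N,L,S,C=cv2.connectedComponentsWithStats(k)
print([(S[i].tolist(),C[i].round(1).tolist(),onz(m,*C[i],.078).round(4)) for i in range(1,N) if 60<S[i][4]<2500 and S[i][1]<250])
E
```

```text
time: 18.65
ee_pos: [0.6086, 0.0614, 0.1441]
tcp_rot: [0.988, 0.153, 0.0, 0.0]
force: [0.7, 0.3, -0.3]
width: 0.0741
grip_force: 0.0
time: 19.45
ee_pos: [0.4905, 0.0242, 0.2593]
tcp_rot: [0.988, 0.153, -0.001, 0.0]
force: [0.7, 1.1, 0.6]
width: 0.0474
grip_force: 0.0
[0.4905 0.0242 0.2593] 17.59014126836481 [0.7 1.1 0.6]
0 ..sssss........ss......................#ss##......ssssssssss.........................................#########
6 .sssss.......ssss................................sssssssssss...sss............................##............##
12 sssss......ssssss..................s..........ss..ssssssssss...ss............................#.#..............
18 sssss....sssssss...................s..sss.....ss.....sss......s.....sss............#..........#...............
24 sssssssssssssss....................s..........ss#......ss....ss....................###........................
30 ssssssssssssss.....................s......s#ssss#############ss..................####.........................
36 s...sssssssss......................s...s#sssssss################.................s###.......
[... 2946 characters left out ...]
................................................s##.
198 ........s#.s###s#####sssssss#.............................................................................#...
head (np.float64(282.5276092091118), np.float64(49.55542127528372))
top (np.float64(282.50163628590707), np.float64(57.19131598282422))
ball (np.float64(289.6509274138814), np.float64(174.01053376099242))
[0.293 0.17  2.987]
[([404, 0, 46, 97, 705], [427.5, 43.8], array([ 0.6797, -0.0736,  0.078 ])), ([280, 165, 17, 17, 199], [288.1, 172.9], array([0.5077, 0.0226, 0.078 ])), ([222, 237, 20, 49, 441], [233.2, 266.1], array([0.3753, 0.0518, 0.078 ])), ([325, 237, 19, 49, 107], [334.3, 263.7], array([ 0.4166, -0.0673,  0.078 ]))]
```

The ball is re-measured at (0.507,0.022) and the head is where expected. Closing the fingers and going above the ball.

```bash
python3 -m crank '[{"dx":0.3,"dy":0.15,"dz":0,"twist":0,"fingers":0},{"dx":0,"dy":0,"dz":0.4,"twist":0,"fingers":0},{"dx":0,"dy":0,"dz":0.6,"twist":0,"fingers":0},{"dx":0,"dy":0,"dz":0.6,"twist":0,"fingers":0},{"dx":0,"dy":0,"dz":0.6,"twist":0,"fingers":0},{"dx":0,"dy":0,"dz":0.6,"twist":0,"fingers":0},{"dx":0,"dy":0,"dz":0.25,"twist":0,"fingers":0},{"dx":0,"dy":0,"dz":0,"twist":0,"fingers":0}]'
python3 -m crank '[{"dx":0,"dy":0,"dz":0,"twist":0,"fingers":0},{"dx":0,"dy":0,"dz":0.04,"twist":0,"fingers":0},{"dx":0,"dy":0,"dz":0.04,"twist":0,"fingers":0},{"dx":0,"dy":0,"dz":0.04,"twist":0,"fingers":0},{"dx":0,"dy":0,"dz":0.04,"twist":0,"fingers":0}]'
```

```text
time: 20.3
ee_pos: [0.5099, 0.0226, 0.105]
tcp_rot: [0.988, 0.153, -0.002, -0.0]
force: [0.0, -0.7, 1.1]
width: 0.0002
grip_force: 0.0
time: 20.8
ee_pos: [0.511, 0.0224, 0.099]
tcp_rot: [0.988, 0.153, 0.0, 0.0]
force: [-0.3, 0.7, 0.1]
width: 0.0006
grip_force: 0.0
```

```bash
python3 -m crank '[{"dx":-0.08,"dy":0,"dz":0,"twist":0,"fingers":0},{"dx":0,"dy":0,"dz":0.04,"twist":0,"fingers":0},{"dx":0,"dy":0,"dz":0.04,"twist":0,"fingers":0},{"dx":0,"dy":0,"dz":0.04,"twist":0,"fingers":0},{"dx":0,"dy":0,"dz":0.04,"twist":0,"fingers":0},{"dx":0,"dy":0,"dz":0.04,"twist":0,"fingers":0},{"dx":0,"dy":0,"dz":0.04,"twist":0,"fingers":0}]'
python3 -m crank '[{"dx":0,"dy":0,"dz":0.04,"twist":0,"fingers":0},{"dx":0,"dy":0,"dz":0.04,"twist":0,"fingers":0},{"dx":0,"dy":0,"dz":0.04,"twist":0,"fingers":0},{"dx":0,"dy":0,"dz":0.04,"twist":0,"fingers":0}]'
```

```text
time: 21.5
ee_pos: [0.5068, 0.0211, 0.0871]
tcp_rot: [0.988, 0.153, -0.0, 0.0]
force: [-5.0, -1.3, 8.6]
width: 0.0006
grip_force: 4.3
time: 21.9
ee_pos: [0.5062, 0.0209, 0.0789]
tcp_rot: [0.988, 0.153, -0.001, 0.0]
force: [-5.9, -1.4, 8.7]
width: 0.0005
grip_force: 4.1
```

The sideways force suggests the tips are off-centre toward the front of the ball. I'll lift slightly, shift 4 mm along +x, and press again.

```bash
python3 -m crank '[{"dx":0,"dy":0,"dz":-0.08,"twist":0,"fingers":0},{"dx":0.08,"dy":0,"dz":-0.04,"twist":0,"fingers":0},{"dx":0,"dy":0,"dz":0,"twist":0,"fingers":0},{"dx":0,"dy":0,"dz":0.04,"twist":0,"fingers":0},{"dx":0,"dy":0,"dz":0.04,"twist":0,"fingers":0},{"dx":0,"dy":0,"dz":0.04,"twist":0,"fingers":0},{"dx":0,"dy":0,"dz":0.04,"twist":0,"fingers":0},{"dx":0,"dy":0,"dz":0.04,"twist":0,"fingers":0}]'
python3 -m crank '[{"dx":0,"dy":0,"dz":0.04,"twist":0,"fingers":0},{"dx":0,"dy":0,"dz":0.04,"twist":0,"fingers":0}]'
```

```text
time: 22.7
ee_pos: [0.5104, 0.0224, 0.0749]
tcp_rot: [0.988, 0.153, -0.0, 0.0]
force: [-5.1, -0.0, 8.1]
width: 0.0005
grip_force: 4.0
time: 22.9
ee_pos: [0.5101, 0.0223, 0.0708]
tcp_rot: [0.988, 0.153, -0.001, 0.0]
force: [-5.9, -0.6, 8.1]
width: 0.0003
grip_force: 4.0
```

```bash
python3 -m crank '[{"dx":0,"dy":0,"dz":0.04,"twist":0,"fingers":0},{"dx":0,"dy":0,"dz":0.04,"twist":0,"fingers":0},{"dx":0,"dy":0,"dz":0.04,"twist":0,"fingers":0},{"dx":0,"dy":0,"dz":0.04,"twist":0,"fingers":0},{"dx":0,"dy":0,"dz":0.04,"twist":0,"fingers":0},{"dx":0,"dy":0,"dz":0.04,"twist":0,"fingers":0}]'
python3 -m crank '[{"dx":0,"dy":0,"dz":0.03,"twist":0,"fingers":0},{"dx":0,"dy":0,"dz":0.03,"twist":0,"fingers":0},{"dx":0,"dy":0,"dz":0.03,"twist":0,"fingers":0}]'
```

```text
time: 23.5
ee_pos: [0.5097, 0.0221, 0.0585]
tcp_rot: [0.988, 0.153, -0.001, 0.0]
force: [-6.1, -1.0, 7.8]
width: 0.0003
grip_force: 3.8
time: 23.8
ee_pos: [0.5098, 0.0222, 0.0541]
tcp_rot: [0.988, 0.153, -0.001, 0.0]
force: [-5.8, -0.7, 7.9]
width: 0.0005
grip_force: 3.7
```

```bash
python3 -m crank '[{"dx":0,"dy":0,"dz":0.02,"twist":0,"fingers":0},{"dx":0,"dy":0,"dz":0.02,"twist":0,"fingers":0},{"dx":0,"dy":0,"dz":0,"twist":0,"fingers":0}]'
```

```text
time: 24.1
ee_pos: [0.5098, 0.0222, 0.052]
tcp_rot: [0.988, 0.153, -0.001, 0.0]
force: [-4.5, -1.3, 5.9]
width: 0.0002
grip_force: 2.8
```

```bash
python3 -m crank '[{"dx":0,"dy":0,"dz":0.02,"twist":0,"fingers":0},{"dx":0,"dy":0,"dz":0.02,"twist":0,"fingers":0},{"dx":0,"dy":0,"dz":0,"twist":0,"fingers":0}]'
python3 -m crank '[{"dx":0,"dy":0,"dz":0.01,"twist":0,"fingers":0},{"dx":0,"dy":0,"dz":0.01,"twist":0,"fingers":0}]'
```

```text
time: 24.4
ee_pos: [0.51, 0.0222, 0.05]
tcp_rot: [0.988, 0.153, -0.001, 0.0]
force: [-4.4, -1.1, 7.1]
width: 0.0008
grip_force: 2.9
time: 24.6
ee_pos: [0.51, 0.0222, 0.0495]
tcp_rot: [0.988, 0.153, -0.001, 0.0]
force: [-8.3, -0.1, 13.7]
width: 0.0006
grip_force: 6.5
```

```bash
python3 -m crank '[{"dx":0,"dy":0,"dz":0.01,"twist":0,"fingers":0},{"dx":0,"dy":0,"dz":0.0,"twist":0,"fingers":0}]'
```

```text
time: 24.8
ee_pos: [0.5101, 0.0222, 0.0494]
tcp_rot: [0.988, 0.153, -0.001, 0.0]
force: [-8.9, -1.4, 14.1]
width: 0.0003
grip_force: 6.9
```

At the stop: the force rises and the height stays fixed. Letting go and checking.

```bash
python3 -m crank '[{"dx":0,"dy":0,"dz":-0.1,"twist":0,"fingers":0},{"dx":-0.2,"dy":0,"dz":-0.5,"twist":0,"fingers":0},{"dx":-0.3,"dy":0,"dz":-0.9,"twist":0,"fingers":0},{"dx":-0.3,"dy":0,"dz":-0.9,"twist":0,"fingers":0},{"dx":0,"dy":0,"dz":-0.9,"twist":0,"fingers":0},{"dx":0,"dy":0,"dz":-0.9,"twist":0,"fingers":0},{"dx":0,"dy":0,"dz":0,"twist":0,"fingers":0},{"dx":0,"dy":0,"dz":0,"twist":0,"fingers":0}]'
python3 - <<'E'
from h import *
m,s,h=look("wrist9")
v=h[:,:,2];k=(v<60).astype(np.uint8);N,L,S,C=cv2.connectedComponentsWithStats(k)
print([(S[i].tolist(),C[i].round(1).tolist()) for i in range(1,N) if 60<S[i][4]<600 and S[i][1]<250],proj(m,(.508,.022,.039)),proj(m,(.508,.022,.078)))
a=cv2.cvtColor(h,cv2.COLOR_HSV2BGR)
for n,p in(("head",(.609,.0615,.1665)),("masstop",(.609,.0615,.1395))):print(n,proj(m,p))
ascii(h,range(20,110,4),220,340)
sc=capture("scene")[:,:,::-1];sd=capture("side")[:,:,::-1]
for n,im,M in(("scene",sc,camera_model("scene")),("side",sd,camera_model("side"))):
    hh=cv2.cvtColor(np.ascontiguousarray(im),cv2.COLOR_BGR2HSV);kk=cv2.inRange(hh,(18,90,70),(32,255,255));N,L,S,C=cv2.connectedComponentsWithStats(kk)
    print(n,[S[i].tolist() for i in range(1,N) if S[i][4]>60],[np.round(proj(M,(.609,.0615,z)),1) for z in(.1035,.1395,.1425)])
E
```

```text
time: 25.6
ee_pos: [0.4735, 0.0102, 0.26]
tcp_rot: [0.988, 0.153, 0.002, 0.0]
force: [-0.7, -0.2, -0.4]
width: 0.0003
grip_force: 0.0
[0.4735 0.0102 0.26  ] 17.641478522849674 [-0.7 -0.2 -0.4]
[([399, 0, 38, 81, 485], [418.2, 35.7]), ([274, 146, 15, 14, 155], [280.9, 152.6]), ([280, 237, 2, 48, 62], [280.8, 261.7])] (np.float64(281.4578353494473), np.float64(152.4478740353633)) (np.float64(281.40894485089467), np.float64(155.52358194160803))
head (np.float64(272.044704339557), np.float64(24.32597278158005))
masstop (np.float64(273.0409386760825), np.float64(34.42599721812687))
20 .......................s..s#####sssssssssss##sssssssssssssssss##############ss##s.................s.......#s#sssssss#ss#
24 .......................s.s#########sss#####ssssssssssssssssssss##########ssssss##s................s.......#ssss#sssss###
28 .........................s#################ssssssssssssssssssss########ssssssss###................s......#ssss##sssss##.
32 ........................ss##################ssssssssssssssssss##sss####ssssssss###sss.............s......#s#sssss#####..
36 .................
[... 1985 characters left out ...]
.........s..............................ssssssss...............................ss......................
104 ............................ssssssssssssssssssssssssssssssssssssssssssssssssssssssssssssssssss..........................
108 ................................#####.ss##...............sssssssss###s#.................................................
scene [[208, 116, 23, 12, 72], [257, 168, 16, 17, 201], [397, 242, 20, 9, 93], [398, 255, 23, 9, 108], [315, 311, 23, 19, 352]] [array([265.4, 180.6]), array([265. , 170.8]), array([265., 170.])]
side [[430, 159, 20, 15, 236], [330, 205, 16, 12, 139], [214, 241, 29, 21, 332]] [array([232.1, 257. ]), array([231.3, 246.9]), array([231.2, 246. ])]
```

```bash
python3 -c "
from bench import *
print(close_job())"
```

```text
the job is handed in; nothing more can be done
None
```

The large brass mass is nested on the press stack with its slot facing along the press's x, the lever is down on its stop with the load on the work, and the job was handed in at about 26 s. Contact force peaked at about 5 N on the stem and about 17 N at the lever ball on its stop. No verdict came back from the hand-in.

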